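# Put the wide scraper away in its chest

### The job

Lift the chest's lid open until it rests on its stop by itself, then lift the wide scraper up and off its two hooks and lower it, blade down and handle up, into the slot inside the chest, letting go only once its blade stands on the chest floor. Leave the narrow scraper hanging, and do not push the yellow jar about.

Things in the scene. Friction and masses are not known exactly. Their poses are not given: they have to be found in the camera images.
- rack: Fixed wooden hook rack, 352 mm wide (y), 190 mm tall: a rail on two posts. Origin on the table under the middle of the hanging line; x points from the hook tips back to the rail, y along the rail, z up. Two hanging places, each a pair of hooks; which scraper hangs at which varies. Rail's near face at x = 47 mm, its top at z = 190 mm.
- place_a (a point): Middle of the hanging place at rack y = +85 mm, level with the hooks' tops (z = 182 mm). Its two steel hooks, 8 mm round bar, lie 30 mm to either side of it along y. Each runs level from the rail towards the rack's -x and ends 22 mm in front of this point in an upturned tip, whose top is at z = 194 mm.
- place_b (a point): The same for the other hanging place, at rack y = -85 mm.
- wide_scraper: Wide scraper, 280 g: wooden top bar 150 mm long (y), 14 thick (x), 16 high, a 10 mm leg at each end, steel blade 150 wide, 5 thick. Origin: bar centre, z up as it hangs. Opening under the bar z -53 to -8; blade bottom -98 mm. Bar lies on a hook pair, its middle free: grip there across x from above. To clear the tips raise it 12 to 37 mm, then move it 45 mm or more to the rack's -x.
- narrow_scraper: The narrow scraper: same make, thickness and height as the wide one but only 100 mm wide; hangs at the rack's other place and must stay there. Origin: centre of its top bar.
- chest: Fixed wooden chest, 146 mm (x) by 186 mm (y), rim 122 mm high, walls 8 mm. Origin: centre of its underside on the table; its front faces -x, hinge along the +x rim. Inside, two low rails along y, up to 45 mm above the table, form one slot at x = 0 over the whole inner length of 170 mm.
- slot (a point): Middle of the slot, on the chest floor (8 mm above the table); axes as the chest. The slot is 7.5 mm wide, flaring from 24 mm above this point to about 26 mm wide at its top, 37 mm above it. The wide scraper standing in it has its origin 98 mm above this point, below the chest's rim.
- lid (a joint): Angle of the chest lid: 0 shut, grows as it opens upward, stop at 1.8 rad (leaning a little back, where it stays by its weight). Free, light hinge: let go below about 1.5 rad it falls shut, past about 1.65 it falls onto the stop. The lid weighs 250 g.
- lid_handle (a point): Middle of the lid's handle: a round dark steel bar, 10 mm diameter, 84 mm long along the chest's y, held 40 mm in front of the lid's front edge (gap 35 mm) by an arm at each end; 126 mm above the table when shut. It can be pinched from above across x and turns between the fingers as the lid swings.
- lid_hinge (a point): Middle of the lid's hinge axis (along the chest's y, at the far rim, 122 mm high); the handle goes round it on a radius of 186 mm, starting 4 mm above it.
- pigment_jar: Yellow jar with steel cap, 64 mm across, 100 mm high, behind and between rack and chest; to be left alone. Origin: centre of its underside.
Mind the look-alikes: they are no part of the job. What is shaped like the wide_scraper but green or red is not meant.

How it is judged:
By the outcome, as a careful person would: the job done as asked, in the order asked, and still so for the second after the job is handed in, with the robot touching nothing.
It also fails if it takes over 72 s, if anything falls off the work surface, if the arm or the gripper's body presses on something with over 40 N, if the wrist force passes 120 N, or if a joint passes its speed limit or range.

### The arm

A 6-joint arm with a two-finger parallel gripper is mounted at the origin on the work surface. World frame = base frame: x ahead of the robot, y to its left, z up, the work surface at z = 0. Lengths are in m, angles in degrees, forces in N, time in s.
With the tool pointing down it reaches from about 0.325 to 0.85 m from the base axis. Payload 15.5 kg.
Tool frame: the origin (TCP) lies midway between the tips of the shut fingers; the grasp point (between the pads) lies 19 mm behind it; z points along the fingers, y is the line along which they close (so a half turn about z gives the same grasp; the last joint's range is limited). The gripper opens to 91 mm and grips with 3 to 60 N. Pads are 32 mm wide; open, the fingers measure 118 mm over their backs; the gripper's body (76 mm by 178 mm) begins 60 mm behind the grasp point.
Start: joints at [-75.487, 28.281, 77.091, -0, 74.628, -5.472], TCP at [0.214, -0.587, 0.214] pointing down, gripper open.
Joint ranges: [-166.48, 166.48], [-47.26, 123.95], [12.59, 153.08], [-70.14, 250.14], [6.76, 159.57], [-176.63, 176.63]. Speed limits (degrees/s): [108.29, 108.29, 147.25, 172.46, 172.46, 172.46].

### API

Orientations are given as a 3x3 rotation matrix whose columns are the frame's x, y, z axes.
In Python, from workcell import readout, vision, sign_off, spotter gives the robot as it stands. The module is installed in compiled form; this text tells all that it offers.
- The arm moves only by the tool play_rows, never from a script. Its argument "commands" is a list of rows, each a list of 3 entries, a list of its own where there are three numbers: the finger opening in m, from 0 to 0.0912, then the shift along the world's x, y, z in m, then the turn, a rotation vector about the world's x, y, z in rad. A call has 1 to 12 rows; each row shifts and turns the commanded pose from where the row before left it; what a row does not reach is not made up. A row lasts 1/8 s, in which the tool goes at most 62.5 mm and 10.7 degrees, less where a joint would pass 70% of its speed; a pose out of reach is approached as far as the arm can. A call is refused whole if a number of a shift passes 0.0625 or a number of a turn 0.188, either way. A call with a gripper value outside its range is refused whole. The fingers move at their own pace and stop on an object; "squeeze" is the grip in N (left out, the last holds). Time passes only in rows, so rows that do not move let the fingers close. It gives the time, the measured TCP pose, the force, the opening and the grip force at its end, in the units of the state.
- readout.read_state(): the state, without advancing time (a new reading comes with each control period).
- vision.read_camera(name): name is "scene" or "top" or "wrist"; returns a dict with "frame" (480x640x3 uint8, blue, green, red), "fx", "fy", "cx", "cy" (pixels), "R" (3x3) and "t" (3): a world point X has camera coordinates R X + t; the wrist camera has in their place "tool_from_camera" (4x4, takes a point from camera to tool coordinates, whose origin is the TCP and whose axes are the flange's). Camera axes: x right, y down, z forward; pixel columns grow to the right and rows downward; lengths in m; the calibration is good to about 2 mm. A picture is of the moment at which its call begins: read the wrist's pose just before it. There is no depth.
- sign_off(): hands the job in; it is judged then, once.
Trained networks look in a picture, given as the dict that the camera call returned (one of the last four; its "shot" number tells which), for a name from the list of things; names that differ only in an ending like _2 or _b are one class to them, and where a whole thing is asked for, a point or a joint stands for the part that bears it (a point fixed in the world has none). Each returns a list of dicts, best first, with "score" (0 to 1); they miss things now and then, are a little off and sometimes report something else, mostly with a low value. They report only what shows in the picture. A call takes as long as a camera call. They do not tell look-alikes from the thing itself.
- spotter.masks_of(picture, name): "region" (480x640 bool, what is visible of it).
- spotter.pinpoint(picture, name): "location" ([x, y, z] in m, in the coordinates of the camera as it stood for that picture, good to about 4 mm: a listed point, or the origin of a listed thing).
The state is a dict: "time": time; "q": joint angles; "qd": joint speeds; "joint_efforts": joint torques, N m; "eef_pos": TCP position; "eef_rot": TCP orientation; "force": force on the tool from outside, world axes, zero at the start; "ft_torque": the same for the moment, N m; "grip_width": finger opening in m; "finger_force": force on a finger pad.
Only numpy, scipy, OpenCV 4.12 (cv2) and the standard library are available. Lean on these libraries where they do the work, as an engineer would, in place of code of your own. Each camera call takes 0.05 s, during which the arm holds its last target. There are 200 camera calls.

## Working session

There is one attempt and no reset: what is moved stays moved. The work goes in short steps, Python scripts to look and compute and a tool call to move; the robot and the scene stay as the last step left them, time stands still between calls to the robot, and variables do not carry over. Pictures are saved under pics/ and viewed, at most 10 in all, crops included, and the job is handed in when it is done.

Besides the shell and the picture viewer there is one more tool, called after "Request:" by a JSON object that holds its "op" and its "data". play_rows: Moves the arm, as the interface text tells. Its arguments: {"type":"object","properties":{"commands":{"type":"array","items":{"type":"array"}},"squeeze":{"type":"number"}},"required":["commands"]}

```bash
mkdir -p pics; cat > h.py <<'E'
import numpy as np, cv2
from workcell import readout, vision, sign_off, spotter
def world(c,p,st=None):
    p=np.array(p)
    if "R" in c: return np.array(c["R"]).T@(p-np.array(c["t"]))
    T=np.array(c["tool_from_camera"]); q=T[:3,:3]@p+T[:3,3]
    return np.array(st["eef_rot"])@q+np.array(st["eef_pos"])
def pix(c,X):
    p=np.array(c["R"])@X+np.array(c["t"]); return c["fx"]*p[0]/p[2]+c["cx"],c["fy"]*p[1]/p[2]+c["cy"]
E
python3 - <<'E'
from h import *
np.set_printoptions(precision=4,suppress=True)
for n in ["scene","top"]:
    c=vision.read_camera(n); cv2.imwrite(f"pics/{n}0.png",c["frame"])
    print(n, "cam at",-np.array(c["R"]).T@np.array(c["t"]))
    for k in ["rack","place_a","place_b","wide_scraper","narrow_scraper","chest","slot","lid_handle","lid_hinge","pigment_jar"]:
        for r in spotter.pinpoint(c,k)[:4]:
            w=world(c,r["location"]); print(k,round(r["score"],2),w,np.round(pix(c,w)) )
print(readout.read_state())
E
```

```text
scene cam at [0.954  0.3955 1.2566]
rack 0.58 [ 0.5164 -0.2593 -0.0016] [243. 239.]
place_a 0.96 [ 0.5103 -0.1723  0.1826] [263. 215.]
place_a 0.71 [ 0.5224 -0.3453  0.1796] [202. 177.]
place_b 0.96 [ 0.5103 -0.1723  0.1826] [263. 215.]
place_b 0.71 [ 0.5224 -0.3453  0.1796] [202. 177.]
wide_scraper 0.67 [ 0.3692 -0.4104  0.0994] [236. 144.]
wide_scraper 0.63 [ 0.1858 -0.36    0.0963] [301. 112.]
wide_scraper 0.61 [ 0.5145 -0.172   0.1907] [262. 214.]
wide_scraper 0.59 [ 0.3139 -0.2386  0.0963] [304. 167.]
narrow_scraper 0.73 [ 0.5208 -0.341   0.1907] [203. 175.]
slot 0.34 [ 0.6723 -0.0023 -0.005 ] [278. 353.]
lid_handle 0.85 [0.4038 0.2047 0.1284] [437. 296.]
lid_hinge 0.95 [0.5949 0.2096 0.1225] [381. 368.]
lid_hinge 0.54 [0.4061 0.2011 0.1294] [435. 295.]
pigment_jar 0.9 [ 0.673  -0.0042 -0.0029] [277. 352.]
top cam at [ 0.3646 -0.021   1.3593]
place_a 0.86 [ 0.5186 -0.3408  0.1831] [489. 202.]
place_a 0.57 [ 0.5094 -0.169   0.1865] [406. 206.]
place_b 0.86 [ 0.5186 -0.3408  0.1831] [489. 202.]
place_b 0.57 [ 0.5094 -0.169   0.1865] [406. 206.]
wide_scraper 0.98 [ 0.3731 -0.4122  
[... 255 characters left out ...]
[0.4044 0.2082 0.128 ] [229. 260.]
lid_hinge 0.63 [0.5933 0.2145 0.125 ] [227. 174.]
pigment_jar 0.81 [ 0.6748 -0.0036 -0.0012] [327. 149.]
{'time': 1.1, 'q': array([-75.4864,  28.2802,  77.0915,   0.0022,  74.6266,  -5.4711]), 'qd': array([-0.0188,  0.0214,  0.0152, -0.0021,  0.0197,  0.0092]), 'joint_efforts': array([ -0.0046, -87.8703, -38.2239,   0.0708,   0.0442,  -0.0001]), 'eef_pos': array([ 0.2136, -0.5874,  0.2139]), 'eef_rot': array([[ 0.9398,  0.3418,  0.    ],
       [ 0.3418, -0.9398, -0.    ],
       [ 0.    ,  0.    , -1.    ]]), 'force': array([-0.0545,  1.3194,  0.1044]), 'ft_torque': array([ 0.0431, -0.0615, -0.0078]), 'finger_force': 0.0, 'grip_width': 0.09110525804493833}
```

View pics/scene0.png

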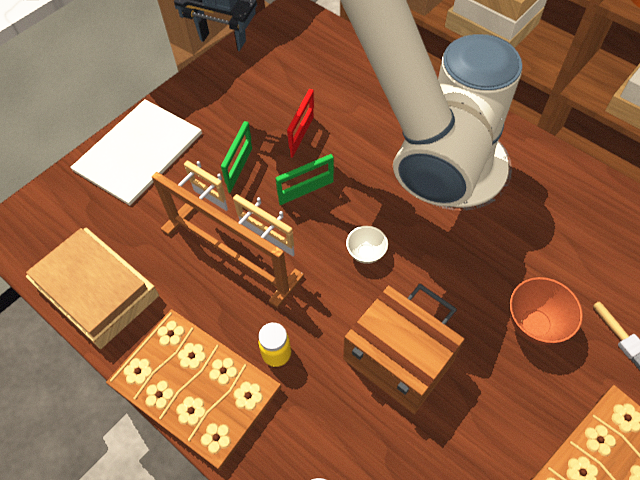

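View pics/top0.png

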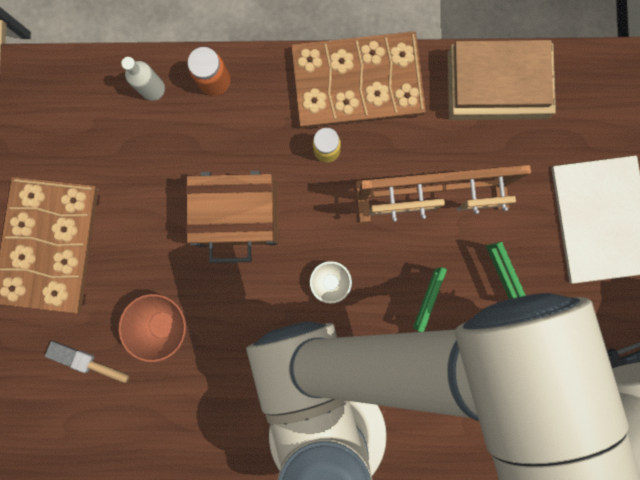

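The scene view shows a natural wooden-handled wide scraper at (262,214). The look-alikes are the narrow wooden one at (203,176), two green ones at (237,155) and (305,180), and a red one at (301,120). I choose (262,214), which is (407,204) in the top view. The chest handle is at (435,297). I'll move to the handle first, using the wrist camera on the way.

Request:
{"op": "play_rows", "data": {"commands": [[0.0912, [0.017, 0.03, 0.02], [0, 0, 0.1]], [0.0912, [0.017, 0.05, 0.02], [0, 0, 0.1]], [0.0912, [0.017, 0.05, 0.02], [0, 0, 0.1]], [0.0912, [0.017, 0.05, 0.02], [0, 0, 0.1]], [0.0912, [0.017, 0.05, 0.02], [0, 0, 0.1]], [0.0912, [0.017, 0.05, 0], [0, 0, 0.1]], [0.0912, [0.017, 0.05, 0], [0, 0, 0.1]], [0.0912, [0.017, 0.05, 0], [0, 0, 0.1]], [0.0912, [0.017, 0.03, 0], [0, 0, 0.1]], [0.0912, [0, 0, 0], [0, 0, 0.1]], [0.0912, [0, 0, 0], [0, 0, 0.1]], [0.0912, [0, 0, 0], [0, 0, 0.1]]]}}

```text
time: 2.6
eef_pos: [0.3667, -0.1772, 0.314]
eef_rot: [[0.018, 1.0, 0.0], [1.0, -0.018, -0.0], [-0.0, 0.0, -1.0]]
force: [-0.3, 0.0, -0.5]
grip_width: 0.0911
finger_force: 0.0
```

```bash
cat > look.py <<'E'
from h import *; import sys
np.set_printoptions(precision=4,suppress=True)
n=sys.argv[1]; s=readout.read_state(); print(s["time"],s["eef_pos"],s["eef_rot"].tolist(),s["q"])
c=vision.read_camera(n); cv2.imwrite(f"pics/{sys.argv[2]}.png",c["frame"])
for k in sys.argv[3:]:
    for r in spotter.pinpoint(c,k)[:4]:
        p=np.array(r["location"]); print(k,round(r["score"],2),world(c,p,s),np.round([c["fx"]*p[0]/p[2]+c["cx"],c["fy"]*p[1]/p[2]+c["cy"]]))
E
python3 look.py wrist w1 place_a wide_scraper narrow_scraper; python3 -c "
from h import *;print(vision.read_camera('wrist')['tool_from_camera'])"
```

```text
2.6 [ 0.3667 -0.1772  0.314 ] [[0.018261061790574216, 0.9998332266572378, 0.00022911668922556347], [0.9998332408732781, -0.01826102553523393, -0.00015934628705161017], [-0.0001551358066261561, 0.0002319883143204748, -0.9999999610571508]] [-34.21     4.3958  95.9411  -0.0002  79.6471 -33.1636]
place_a 0.85 [ 0.5129 -0.1727  0.1774] [497. 223.]
wide_scraper 0.92 [ 0.3146 -0.232   0.0965] [274. 266.]
wide_scraper 0.8 [ 0.5168 -0.17    0.1896] [509. 223.]
[[-8.45861909e-04 -9.72213463e-01 -2.34094567e-01  6.64928124e-02]
 [ 9.99999588e-01 -8.99492987e-04  1.22333605e-04  7.32892533e-06]
 [-3.29500799e-04 -2.34094367e-01  9.72213824e-01 -1.70572293e-01]
 [ 0.00000000e+00  0.00000000e+00  0.00000000e+00  1.00000000e+00]]
```

Request:
{"op": "play_rows", "data": {"commands": [[0.0912, [0.004, 0.04, 0], [0, 0, 0.05]], [0.0912, [0.004, 0.05, 0], [0, 0, 0]], [0.0912, [0.004, 0.05, 0], [0, 0, 0]], [0.0912, [0.004, 0.05, 0], [0, 0, 0]], [0.0912, [0.004, 0.05, 0], [0, 0, 0]], [0.0912, [0.004, 0.05, -0.02], [0, 0, 0]], [0.0912, [0.004, 0.05, -0.02], [0, 0, 0]], [0.0912, [0.004, 0.04, 0], [0, 0, 0]], [0.0912, [0, 0, 0], [0, 0, 0]], [0.0912, [0, 0, 0], [0, 0, 0]]]}}

```text
time: 4.1
eef_pos: [0.3985, 0.2023, 0.2739]
eef_rot: [[-0.027, 1.0, -0.0], [1.0, 0.027, -0.0], [-0.0, -0.0, -1.0]]
force: [0.7, -0.4, 0.8]
grip_width: 0.0911
finger_force: 0.0
```

```bash
python3 look.py wrist w2 lid_handle lid_hinge; python3 look.py top t2 lid_handle lid_hinge chest
```

```text
4.1 [0.3985 0.2023 0.2739] [[-0.027487025692201444, 0.9996221336396743, -0.000230989743250922], [0.9996220990604237, 0.027486942369864098, -0.00035646765408143334], [-0.0003499837551856665, -0.00024070068757618953, -0.9999999097872708]] [19.2635 10.1251 95.5869 -0.0155 74.3072 17.6926]
lid_handle 0.66 [0.4065 0.2035 0.1247] [331. 227.]
lid_hinge 0.63 [0.5944 0.2105 0.125 ] [547. 225.]
4.25 [0.3987 0.2018 0.2741] [[-0.0262353232272229, 0.999655770583845, 0.00021943924431813962], [0.9996557924021656, 0.02623533731842647, -6.158398123680082e-05], [-6.731984481448411e-05, 0.00021774803600961557, -0.9999999740269153]] [19.1843 10.0874 95.5966 -0.0078 74.3053 17.6831]
lid_handle 0.81 [0.4038 0.2037 0.1287] [231. 260.]
lid_handle 0.66 [ 0.6741 -0.0028  0.0008] [327. 149.]
lid_hinge 0.57 [0.5932 0.2106 0.1218] [229. 174.]
lid_hinge 0.2 [ 0.5137 -0.1673  0.19  ] [406. 204.]
```

View pics/w2.png

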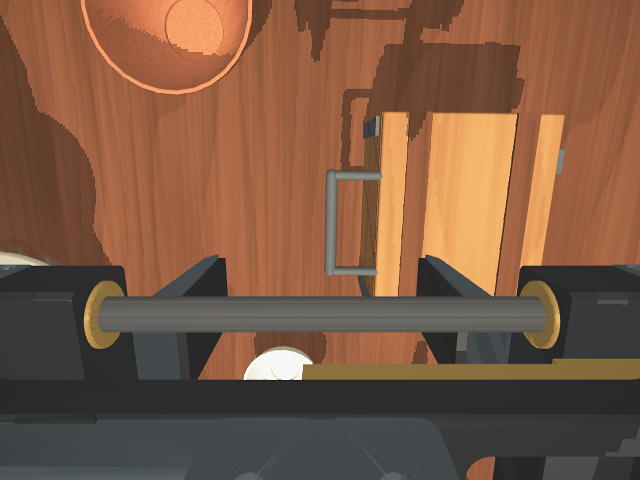

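The handle bar runs vertically in the image, from (331,175) to (331,272), and the chest is aligned with the tool (yaw about 1.8°). The three handle measurements agree on (0.406, 0.2035, 0.126). I'll descend with the fingers partly closed.

Request:
{"op": "play_rows", "data": {"commands": [[0.036, [0.0075, 0.0015, -0.02], [0, 0, 0.006]], [0.036, [0, 0, -0.03], [0, 0, 0]], [0.036, [0, 0, -0.03], [0, 0, 0]], [0.036, [0, 0, -0.03], [0, 0, 0]], [0.036, [0, 0, -0.03], [0, 0, 0]], [0.036, [0, 0, -0.027], [0, 0, 0]], [0.036, [0, 0, 0], [0, 0, 0]], [0.0, [0, 0, 0], [0, 0, 0]], [0.0, [0, 0, 0], [0, 0, 0]], [0.0, [0, 0, 0], [0, 0, 0]], [0.0, [0, 0, 0], [0, 0, 0]]], "squeeze": 15}}

```text
time: 5.82
eef_pos: [0.4062, 0.2042, 0.1075]
eef_rot: [[-0.034, 0.999, 0.001], [0.999, 0.034, 0.0], [0.0, 0.001, -1.0]]
force: [-2.3, -0.9, 9.7]
grip_width: 0.0096
finger_force: 15.0
```

```bash
python3 - <<'E'
import numpy as np
for N in (16,):
    p=.0215+np.linspace(0,1.76,N+1); x=-.186*np.cos(p); z=.186*np.sin(p)
    print(np.round(np.c_[np.diff(x),np.diff(x)*.034,np.diff(z)],4).tolist(), x[-1]+.186,z[-1]-z[0])
E
```

```text
[[0.0016, 0.0001, 0.0204], [0.0038, 0.0001, 0.0201], [0.006, 0.0002, 0.0196], [0.0081, 0.0003, 0.0188], [0.0101, 0.0003, 0.0178], [0.012, 0.0004, 0.0166], [0.0137, 0.0005, 0.0151], [0.0153, 0.0005, 0.0136], [0.0167, 0.0006, 0.0118], [0.0179, 0.0006, 0.0099], [0.0189, 0.0006, 0.0079], [0.0196, 0.0007, 0.0057], [0.0201, 0.0007, 0.0035], [0.0204, 0.0007, 0.0013], [0.0204, 0.0007, -0.0009], [0.0202, 0.0007, -0.0032]] 0.224901539592948 0.17788772928347885
```

Request:
{"op": "play_rows", "data": {"commands": [[0.0, [0.0016, 0, 0.0204], [0, 0, 0]], [0.0, [0.0038, 0.0001, 0.0201], [0, 0, 0]], [0.0, [0.006, 0.0002, 0.0196], [0, 0, 0]], [0.0, [0.0081, 0.0003, 0.0188], [0, 0, 0]], [0.0, [0.0101, 0.0003, 0.0178], [0, 0, 0]], [0.0, [0.012, 0.0004, 0.0166], [0, 0, 0]], [0.0, [0.0137, 0.0005, 0.0151], [0, 0, 0]], [0.0, [0.0153, 0.0005, 0.0136], [0, 0, 0]], [0, [0, 0, 0], [0, 0, 0]]]}}

```text
time: 6.95
eef_pos: [0.4763, 0.2058, 0.2504]
eef_rot: [[-0.034, 0.999, -0.001], [0.999, 0.034, -0.001], [-0.001, -0.001, -1.0]]
force: [-13.1, -5.1, 14.0]
grip_width: 0.0098
finger_force: 15.0
```

Request:
{"op": "play_rows", "data": {"commands": [[0, [-0.0015, 0, 0.002], [0, 0, 0]], [0, [0, 0, 0], [0, 0, 0]]]}}

```text
time: 7.2
eef_pos: [0.4759, 0.2059, 0.2509]
eef_rot: [[-0.034, 0.999, 0.001], [0.999, 0.034, -0.001], [-0.001, 0.001, -1.0]]
force: [8.3, -3.1, -9.9]
grip_width: 0.0097
finger_force: 15.0
```

Request:
{"op": "play_rows", "data": {"commands": [[0.0, [0.0173, 0.0006, 0.011], [0, 0, 0]], [0.0, [0.0179, 0.0006, 0.0099], [0, 0, 0]], [0.0, [0.0189, 0.0006, 0.0079], [0, 0, 0]], [0.0, [0.0196, 0.0007, 0.0057], [0, 0, 0]], [0, [0, 0, 0], [0, 0, 0]]]}}

```text
time: 7.82
eef_pos: [0.5501, 0.2081, 0.2862]
eef_rot: [[-0.033, 0.999, 0.001], [0.999, 0.033, -0.001], [-0.001, 0.001, -1.0]]
force: [-1.7, -7.6, 6.7]
grip_width: 0.0093
finger_force: 15.0
```

Request:
{"op": "play_rows", "data": {"commands": [[0.0, [0.0201, 0.0005, 0.004], [0, 0, 0]], [0.0, [0.0204, 0.0005, 0.0015], [0, 0, 0]], [0.0, [0.0204, 0.0005, -0.0007], [0, 0, 0]], [0.0, [0.0195, 0.0005, -0.003], [0, 0, 0]], [0, [0, 0, 0], [0, 0, 0]]]}}

```text
time: 8.45
eef_pos: [0.6305, 0.2103, 0.2872]
eef_rot: [[-0.033, 0.999, 0.001], [0.999, 0.033, -0.001], [-0.001, 0.001, -1.0]]
force: [1.5, -4.9, 3.1]
grip_width: 0.0099
finger_force: 15.0
```

Request:
{"op": "play_rows", "data": {"commands": [[0.036, [0, 0, 0], [0, 0, 0]], [0.036, [0, 0, 0], [0, 0, 0]], [0.036, [0, 0, 0], [0, 0, 0]], [0.036, [0, 0, 0.03], [0, 0, 0]], [0.036, [0, 0, 0.04], [0, 0, 0]], [0.06, [-0.02, -0.04, 0], [0, 0, 0.028]], [0.06, [-0.02, -0.05, 0], [0, 0, 0]], [0.06, [-0.02, -0.05, 0], [0, 0, 0]], [0.06, [-0.02, -0.05, 0], [0, 0, 0]], [0.06, [-0.02, -0.05, 0], [0, 0, 0]], [0.06, [-0.02, -0.05, 0], [0, 0, 0]], [0.06, [-0.02, -0.05, 0], [0, 0, 0]]]}}

```text
time: 9.95
eef_pos: [0.4883, -0.1303, 0.3574]
eef_rot: [[-0.062, 0.998, 0.0], [0.998, 0.062, -0.0], [-0.0, 0.0, -1.0]]
force: [0.0, -0.5, -0.2]
grip_width: 0.06
finger_force: 0.0
```

Request:
{"op": "play_rows", "data": {"commands": [[0.06, [-0.02, -0.04, 0], [0, 0, 0]], [0.06, [0, 0, 0], [0, 0, 0]], [0.06, [0, 0, 0], [0, 0, 0]]]}}

```text
time: 10.32
eef_pos: [0.4693, -0.1687, 0.3573]
eef_rot: [[-0.062, 0.998, 0.0], [0.998, 0.062, 0.0], [0.0, 0.0, -1.0]]
force: [-0.2, -0.2, 0.1]
grip_width: 0.0599
finger_force: 0.0
```

```bash
python3 look.py wrist w3 wide_scraper narrow_scraper place_a; python3 look.py top t3 wide_scraper lid_handle lid_hinge slot;python3 look.py scene s3 wide_scraper lid_handle lid_hinge slot place_a
python3 -c "
import cv2,numpy as np
a=cv2.imread('pics/t3.png')[120:300,160:440];b=cv2.imread('pics/s3.png')[130:430,180:500]
cv2.imwrite('pics/c3.png',np.hstack([cv2.resize(a,(400,257)),cv2.resize(b,(274,257))]))"
```

```text
10.325 [ 0.4693 -0.1687  0.3573] [[-0.06158287224092764, 0.998101917853856, 0.0003338008567030886], [0.9981019522282628, 0.06158279815000872, 0.00022788186805904748], [0.0002068929387732137, 0.00034720090669752217, -0.999999918323418]] [-26.6525  11.1452  80.992    0.0203  87.8516 -30.1839]
wide_scraper 0.88 [ 0.517  -0.1708  0.1896] [373. 230.]
wide_scraper 0.74 [ 0.3168 -0.2277  0.099 ] [190. 251.]
10.525 [ 0.4696 -0.1682  0.3572] [[-0.06337722155684732, 0.9979896414453447, -5.7926908493470964e-05], [0.9979896381500695, 0.06337722693054489, 9.618569351132575e-05], [9.966357260451247e-05, -5.1714472438292744e-05, -0.9999999936963929]] [-26.5734  11.1709  80.9815   0.0034  87.853  -30.2072]
wide_scraper 0.8 [ 0.1824 -0.3593  0.0954] [491. 359.]
wide_scraper 0.67 [ 0.3695 -0.4092  0.095 ] [511. 273.]
lid_hinge 0.66 [0.5902 0.215  0.1208] [227. 175.]
slot 0.82 [0.5219 0.2128 0.0038] [237. 212.]
slot 0.24 [ 0.6743 -0.0037 -0.0045] [327. 149.]
10.775 [ 0.4694 -0.1688  0.3572] [[-0.0624825983403621, 0.9980460512599022, -6.685172652084931e-05], [0.9980460519851406, 0.06248260179455334, 5.0890638457465325e-05], [5.496827056605482e-05, -6.354132240050355e-05, -0.9999999964704949]] [-26.6379  11.1691  80.9831   0.0009  87.8526 -30.2203]
wide_scraper 0.72 [ 0.3707 -0.4121  0.0983] [235. 145.]
wide_scraper 0.7 [ 0.316  -0.236   0.0967] [304. 168.]
wide_scraper 0.62 [ 0.1846 -0.3596  0.0965] [302. 112.]
wide_scraper 0.61 [ 0.5173 -0.1733  0.1889] [260. 215.]
lid_handle 0.88 [0.6407 0.208  0.3056] [370. 350.]
lid_hinge 0.84 [0.5928 0.2095 0.1228] [382. 367.]
slot 0.2 [ 0.5236 -0.343   0.1903] [202. 175.]
place_a 0.89 [ 0.5252 -0.346   0.1811] [201. 177.]
place_a 0.6 [ 0.5099 -0.1752  0.1829] [263. 214.]
```

View pics/c3.png

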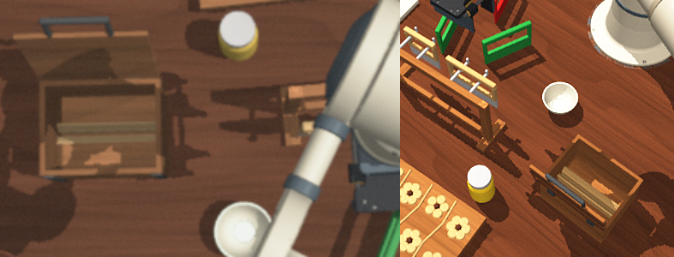

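View pics/w3.png

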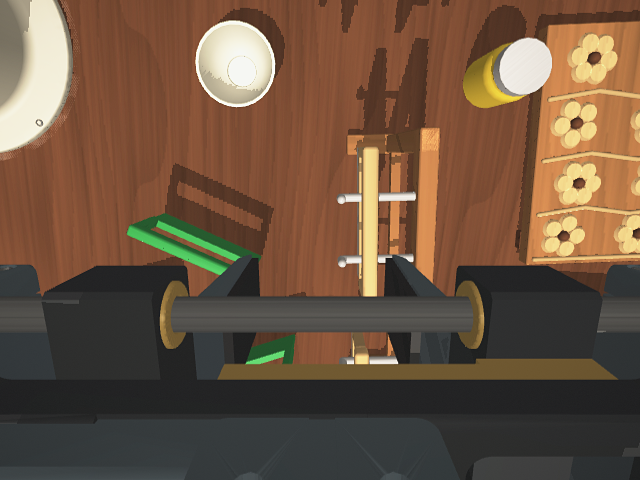

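In the close wrist crop, the wooden wide bar hangs on two hooks at u≈370, v 148–300, with the hooks at v 198 and 261. It is not green or red, and the narrow one is below at (362,355), so the choice holds. The top and scene crops show the lid resting open. Next I triangulate the bar and measure the slot.

```bash
python3 - <<'E'
from h import *
np.set_printoptions(precision=4,suppress=True)
s=readout.read_state(); c=vision.read_camera("wrist")
m=max((r for r in spotter.masks_of(c,"wide_scraper") if r["region"][:, 350:400].sum()>300),key=lambda r:r["score"])["region"]
T=np.array(c["tool_from_camera"])
def ray(u,v):
    d=s["eef_rot"]@T[:3,:3]@np.array([(u-c["cx"])/c["fx"],(v-c["cy"])/c["fy"],1]); return s["eef_rot"]@T[:3,3]+s["eef_pos"],d
def at(u,v,z): o,d=ray(u,v); return o+d*(z-o[2])/d[2]
for p in [(370.5,150),(370.5,290)]: print("bar",at(*p,.198))
for v in (198,261): print("hook",at(341,v,.19),at(380,v,.182))
f=c["frame"]
for v in (170,180,220,240,280): print(v,f[v,355:390].mean(1).astype(int).tolist())
# triangulate with scene net pixel (260,215)
C=vision.read_camera("scene"); R=np.array(C["R"]); 
o2=-R.T@C["t"]; d2=R.T@np.array([(260-C["cx"])/C["fx"],(215-C["cy"])/C["fy"],1])
o,d=ray(372,230); A=np.c_[d,-d2]; k=np.linalg.lstsq(A,o2-o,rcond=None)[0]; print("tri",o+d*k[0],o2+d2*k[1])
for n in ("top",):
    C=vision.read_camera(n)
    for k in ("slot",):
        for r in spotter.pinpoint(C,k)[:1]: print(n,k,world(C,r["location"]))
    cv2.imwrite("pics/slot.png",cv2.resize(C["frame"][150:260,170:290],None,fx=5,fy=5,interpolation=2))
E
```

```text
bar [ 0.5072 -0.1001  0.198 ]
bar [ 0.5188 -0.2269  0.198 ]
hook [ 0.4855 -0.1436  0.19  ] [ 0.5219 -0.1424  0.182 ]
hook [ 0.4898 -0.2028  0.19  ] [ 0.5278 -0.2028  0.182 ]
170 [90, 93, 106, 101, 101, 129, 119, 96, 142, 189, 195, 205, 205, 203, 202, 201, 200, 199, 198, 196, 194, 187, 174, 141, 53, 58, 65, 63, 90, 93, 92, 93, 93, 92, 75]
180 [93, 93, 105, 98, 146, 199, 176, 90, 142, 190, 197, 205, 205, 204, 202, 202, 201, 200, 198, 197, 196, 187, 173, 105, 61, 86, 86, 87, 90, 91, 91, 91, 91, 91, 67]
220 [90, 88, 98, 92, 146, 198, 145, 92, 150, 189, 199, 207, 204, 205, 204, 204, 203, 203, 200, 199, 198, 183, 177, 60, 56, 59, 60, 64, 68, 66, 65, 64, 63, 63, 62]
240 [86, 81, 104, 100, 150, 204, 150, 87, 153, 189, 199, 207, 205, 205, 205, 205, 205, 204, 202, 201, 198, 184, 167, 62, 97, 100, 102, 99, 97, 94, 92, 95, 99, 63, 53]
280 [92, 90, 89, 93, 92, 88, 89, 92, 160, 191, 202, 208, 208, 208, 208, 208, 208, 207, 205, 206, 198, 187, 98, 96, 95, 94, 94, 94, 99, 82, 29, 31, 33, 33, 32]
tri [ 0.5162 -0.1715  0.1894] [ 0.5178 -0.1741  0.1902]
top slot [0.5221 0.2109 0.0054]
```

View pics/slot.png

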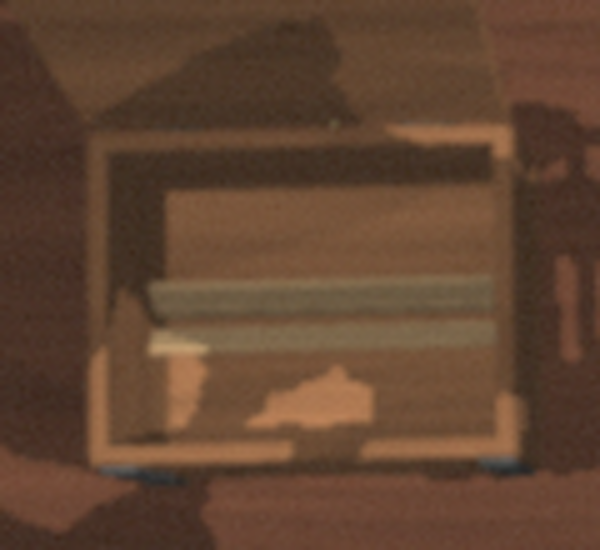

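The top view shows the lid open and the slot between the pale rails at crop row ~318, full row ~213.5. The fit is only 7.5 mm wide, so I'll measure the slot with the wrist camera before picking the scraper.

Request:
{"op": "play_rows", "data": {"commands": [[0.06, [0.007, 0.045, 0], [0, 0, 0]], [0.06, [0.007, 0.05, 0], [0, 0, 0]], [0.06, [0.007, 0.05, 0], [0, 0, 0]], [0.06, [0.007, 0.05, 0], [0, 0, 0]], [0.06, [0.007, 0.05, 0], [0, 0, 0]], [0.06, [0.007, 0.05, 0], [0, 0, 0]], [0.06, [0.006, 0.05, 0], [0, 0, -0.028]], [0.06, [0, 0, 0], [0, 0, 0]], [0.06, [0, 0, 0], [0, 0, 0]]]}}

```text
time: 12.45
eef_pos: [0.5172, 0.1757, 0.3571]
eef_rot: [[-0.035, 0.999, -0.0], [0.999, 0.035, -0.0], [-0.0, -0.0, -1.0]]
force: [-0.3, -0.7, 0.1]
grip_width: 0.06
finger_force: 0.0
```

```bash
python3 look.py wrist w4 slot lid_hinge chest
```

```text
12.45 [0.5172 0.1757 0.3571] [[-0.03472610959706673, 0.9993968283088133, -0.0002772697913224783], [0.9993968067766993, 0.034726010044281615, -0.00035613331955522106], [-0.0003462900364601328, -0.00028946966874936935, -0.9999998981452555]] [12.509  15.5426 75.0429 -0.0165 89.4345 10.5191]
slot 0.94 [0.5217 0.214  0.0068] [326. 171.]
lid_hinge 0.85 [0.5952 0.2097 0.1253] [396. 184.]
chest 0.78 [ 0.5173  0.2072 -0.005 ] [322. 176.]
```

View pics/w4.png

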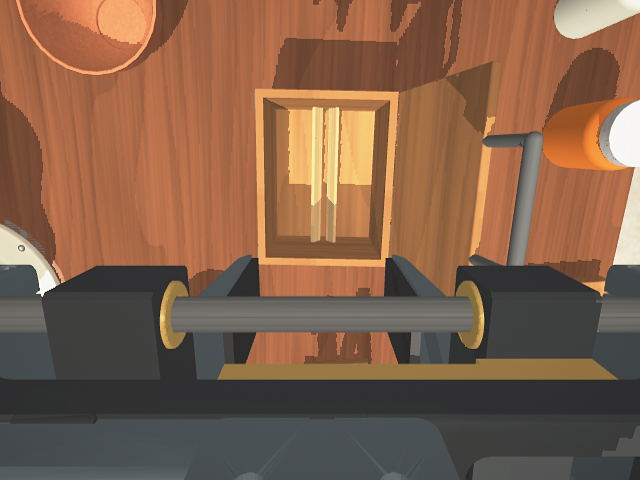

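The slot shows as a gap at u≈325 between the rails (v 107–242). The rim corners are near (256,90), (398,93), (387,265) and (259,262).

```bash
python3 - <<'E'
from h import *
np.set_printoptions(precision=4,suppress=True)
s=readout.read_state(); c=vision.read_camera("wrist"); T=np.array(c["tool_from_camera"])
def at(u,v,z):
    d=s["eef_rot"]@T[:3,:3]@np.array([(u-c["cx"])/c["fx"],(v-c["cy"])/c["fy"],1]); o=s["eef_rot"]@T[:3,3]+s["eef_pos"]; return o+d*(z-o[2])/d[2]
g=c["frame"].astype(int).mean(2).astype(int)
for v in (120,150,220,235): print(v,g[v,306:346].tolist())
for v in (150,230): print(v,"rim L",g[v,250:282].tolist(),"R",g[v,368:404].tolist())
for v in (120,150,220,235): print("slot u325 z.03",at(325.5,v,.03),"z.045 u313,339",at(313,v,.045)[0],at(339,v,.045)[0])
for p in [(256,90),(398,93),(387,265),(259,262)]: print("rim",p,at(*p,.122))
E
```

```text
120 [179, 181, 181, 181, 181, 176, 221, 219, 216, 188, 185, 192, 189, 197, 197, 203, 160, 120, 184, 178, 176, 174, 195, 198, 199, 190, 195, 188, 182, 193, 219, 221, 182, 119, 122, 186, 183, 183, 180, 174]
150 [176, 184, 186, 185, 183, 194, 222, 222, 205, 186, 187, 194, 190, 198, 199, 199, 126, 124, 187, 181, 177, 189, 201, 199, 196, 192, 191, 187, 193, 217, 222, 210, 118, 126, 144, 186, 185, 186, 186, 188]
220 [129, 129, 127, 128, 138, 161, 160, 159, 156, 154, 157, 150, 162, 170, 149, 126, 128, 127, 126, 118, 154, 145, 132, 131, 134, 132, 132, 159, 177, 164, 118, 125, 125, 126, 125, 128, 131, 133, 132, 129]
235 [115, 116, 114, 114, 121, 152, 150, 155, 155, 156, 153, 151, 166, 170, 134, 122, 123, 123, 119, 130, 145, 144, 130, 132, 133, 131, 132, 167, 167, 141, 118, 120, 122, 122, 120, 123, 125, 127, 126, 121]
150 rim L [115, 116, 117, 115, 113, 108, 177, 173, 172, 172, 172, 173, 177, 134, 84, 89, 87, 86, 88, 86, 89, 82, 83, 91, 89, 90, 111, 122, 121, 120, 119, 118] R [186, 187, 189, 192, 177, 89, 88, 91, 89, 81, 85, 91, 86, 88, 87, 87, 88, 89, 77, 180, 175, 173, 173, 173, 174, 177, 13
[... 190 characters left out ...]
, 116, 119, 117] R [123, 83, 80, 78, 78, 76, 78, 80, 79, 90, 89, 87, 86, 79, 134, 172, 169, 168, 169, 169, 169, 168, 118, 114, 114, 110, 110, 108, 105, 101, 100, 103, 109, 110, 108, 109]
slot u325 z.03 [0.5193 0.2786 0.03  ] z.045 u313,339 0.5038524394151134 0.5358180751540315
slot u325 z.03 [0.5206 0.2416 0.03  ] z.045 u313,339 0.5048051210700858 0.5373532392054811
slot u325 z.03 [0.5238 0.1499 0.03  ] z.045 u313,339 0.5071690488972643 0.5411625124867754
slot u325 z.03 [0.5245 0.1291 0.03  ] z.045 u313,339 0.5077031791979464 0.5420232206937461
rim (256, 90) [0.447  0.2985 0.122 ]
rim (398, 93) [0.5914 0.3003 0.122 ]
rim (387, 265) [0.5935 0.1173 0.122 ]
rim (259, 262) [0.4488 0.1162 0.122 ]
```

```bash
python3 - <<'E'
from h import *
s=readout.read_state(); c=vision.read_camera("wrist"); T=np.array(c["tool_from_camera"])
def at(u,v,z):
    d=s["eef_rot"]@T[:3,:3]@np.array([(u-c["cx"])/c["fx"],(v-c["cy"])/c["fy"],1]); o=s["eef_rot"]@T[:3,3]+s["eef_pos"]; return o+d*(z-o[2])/d[2]
g=cv2.GaussianBlur(c["frame"],(3,3),0).astype(float).mean(2); V=np.arange(105,250)
for lo,hi,z,sg in ((246,264,.122,1),(384,404,.122,-1),(304,316,.045,1),(330,343,.045,-1)):
    P=[]
    for v in V:
        d=np.diff(g[v,lo:hi])*sg; i=int(np.argmax(d))
        if d[i]>12: P.append(at(lo+i+.5,v,z)[:2])
    P=np.array(P); k=np.ones(len(P),bool)
    for _ in range(6):
        a=np.polyfit(P[k,1],P[k,0],1); r=abs(P[:,0]-np.polyval(a,P[:,1])); k=r<max(.0007,1.5*np.median(r))
    print(z,len(P),k.sum(),"x at y=.208",round(np.polyval(a,.208),4),"yaw",round(np.degrees(-a[0]),2))
E
```

```text
0.122 145 143 x at y=.208 0.4462 yaw 0.8
0.122 145 143 x at y=.208 0.5924 yaw 0.92
0.045 125 117 x at y=.208 0.503 yaw 0.79
0.045 137 134 x at y=.208 0.5357 yaw 0.64
```

Request:
{"op": "play_rows", "data": {"commands": [[0.06, [0, -0.04, 0], [0, 0, 0]], [0.06, [0, -0.05, 0], [0, 0, 0.044]], [0.06, [0, -0.05, 0], [0, 0, 0]], [0.06, [0, -0.05, 0], [0, 0, 0]], [0.06, [0, -0.05, 0], [0, 0, 0]], [0.045, [-0.0027, -0.05, 0], [0, 0, 0]], [0.045, [0, -0.0575, 0], [0, 0, 0]], [0.045, [0, 0, -0.04], [0, 0, 0]], [0.045, [0, 0, -0.04], [0, 0, 0]], [0.045, [0, 0, -0.02], [0, 0, 0]], [0.045, [0, 0, 0], [0, 0, 0]]]}}

```text
time: 14.12
eef_pos: [0.5137, -0.1716, 0.2562]
eef_rot: [[-0.077, 0.997, -0.002], [0.997, 0.077, 0.001], [0.001, -0.002, -1.0]]
force: [-0.3, 0.2, 0.5]
grip_width: 0.0449
finger_force: 0.0
```

```bash
python3 look.py wrist w5 wide_scraper place_a
```

```text
14.125 [ 0.5137 -0.1716  0.2562] [[-0.07731534949951398, 0.9970038110642568, -0.0023952985441136254], [0.9970059019459302, 0.07731808301459946, 0.0010702915161870316], [0.0012522846122667327, -0.00230537682276339, -0.9999965585045555]] [-24.7894  19.2802  85.336   -0.0019  75.5341 -29.2232]
wide_scraper 0.8 [ 0.3158 -0.2289  0.0978] [103. 271.]
wide_scraper 0.55 [ 0.5179 -0.1684  0.1894] [328. 250.]
```

View pics/w5.png

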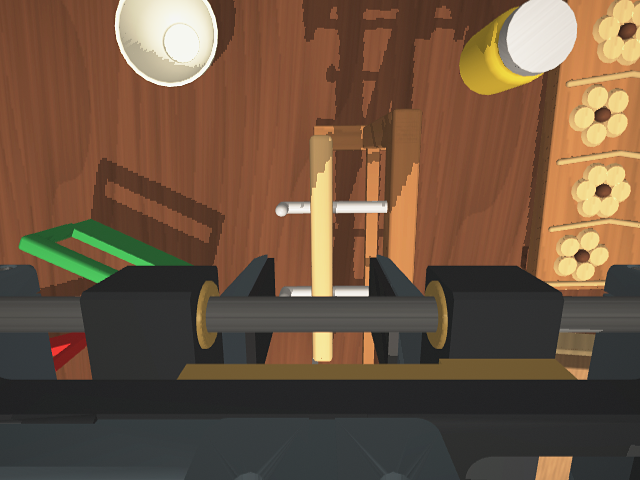

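The fingers straddle the bar: bar ends at (321,136) and (322,361), hooks at v 208 and 292, pads between them. Descending and gripping.

Request:
{"op": "play_rows", "data": {"commands": [[0.045, [0.0008, -0.0004, -0.02], [0, 0, 0]], [0.045, [0, 0, -0.025], [0, 0, 0]], [0.045, [0, 0, -0.025], [0, 0, 0]], [0.045, [0, 0, -0.01], [0, 0, 0]], [0.045, [0, 0, 0], [0, 0, 0]], [0.0, [0, 0, 0], [0, 0, 0]], [0.0, [0, 0, 0], [0, 0, 0]], [0.0, [0, 0, 0], [0, 0, 0]], [0.0, [0, 0, 0], [0, 0, 0]]], "squeeze": 30}}

```text
time: 15.4
eef_pos: [0.5154, -0.172, 0.1775]
eef_rot: [[-0.078, 0.997, 0.0], [0.997, 0.078, -0.0], [-0.0, 0.0, -1.0]]
force: [-2.0, -0.3, 4.7]
grip_width: 0.0136
finger_force: 30.0
```

Request:
{"op": "play_rows", "data": {"commands": [[0, [0, 0, 0.012], [0, 0, 0]], [0, [0, 0, 0.012], [0, 0, 0]], [0, [0, 0, 0], [0, 0, 0]], [0, [-0.02, -0.0015, 0], [0, 0, 0]], [0, [-0.02, -0.0015, 0], [0, 0, 0]], [0, [-0.025, -0.002, 0], [0, 0, 0]], [0, [0, 0, 0], [0, 0, 0]], [0, [0, 0, 0.04], [0, 0, 0]], [0, [0, 0, 0.05], [0, 0, 0]], [0, [0, 0, 0.04], [0, 0, 0]]]}}

```text
time: 16.65
eef_pos: [0.4511, -0.177, 0.3332]
eef_rot: [[-0.078, 0.997, 0.001], [0.997, 0.078, -0.001], [-0.001, 0.001, -1.0]]
force: [0.6, -0.6, -3.1]
grip_width: 0.0138
finger_force: 30.0
```

Request:
{"op": "play_rows", "data": {"commands": [[0, [0.008, 0.035, 0], [0, 0, -0.016]], [0, [0.008, 0.05, 0], [0, 0, -0.016]], [0, [0.008, 0.05, 0], [0, 0, -0.016]], [0, [0.008, 0.05, 0], [0, 0, -0.016]], [0, [0.008, 0.05, 0], [0, -0.013, 0]], [0, [0.008, 0.05, 0], [0, -0.013, 0]], [0, [0.008, 0.05, 0], [0, -0.013, 0]], [0, [0.008, 0.05, 0], [0, -0.013, 0]], [0, [0, 0, 0], [0, 0, 0]], [0, [0, 0, 0], [0, 0, 0]]]}}

```text
time: 17.9
eef_pos: [0.5144, 0.2082, 0.331]
eef_rot: [[-0.015, 0.999, 0.052], [1.0, 0.015, -0.0], [-0.001, 0.052, -0.999]]
force: [0.4, -0.5, -2.9]
grip_width: 0.0135
finger_force: 30.0
```

```bash
python3 look.py wrist w6 wide_scraper; python3 look.py scene s6 wide_scraper slot; python3 - <<'E'
import cv2,numpy as np
a=cv2.imread('pics/w6.png')[:, 200:440];b=cv2.imread('pics/s6.png')[180:420,300:540]
cv2.imwrite('pics/c6.png',np.hstack([a,cv2.resize(b,(480,480))]))
E
```

```text
17.9 [0.5144 0.2082 0.331 ] [[-0.014739507584905836, 0.998561144922375, 0.051559545842357564], [0.9998908263985696, 0.01477353911876689, -0.00027897292299271226], [-0.0010402884888338641, 0.05154980497753543, -0.9986698830978322]] [16.4121 15.6587 78.8985 -0.8572 82.6129 15.6553]
wide_scraper 0.57 [0.5149 0.2121 0.3454] [324. 295.]
18.0 [0.5145 0.2073 0.3312] [[-0.01313597950924215, 0.9985708185924831, 0.0518050798462], [0.999913276273183, 0.013167102449557969, -0.00025951052372451684], [-0.0009412624298513996, 0.0517971781916856, -0.9986571815975774]] [16.3215 15.6197 78.9257 -0.8556 82.6095 15.6564]
wide_scraper 0.88 [ 0.1816 -0.3599  0.0961] [302. 111.]
wide_scraper 0.65 [0.5171 0.2059 0.3463] [417. 286.]
wide_scraper 0.61 [ 0.3155 -0.2372  0.1004] [303. 167.]
wide_scraper 0.59 [ 0.3715 -0.4086  0.0981] [236. 146.]
slot 0.83 [0.5178 0.2109 0.0083] [400. 359.]
```

View pics/c6.png

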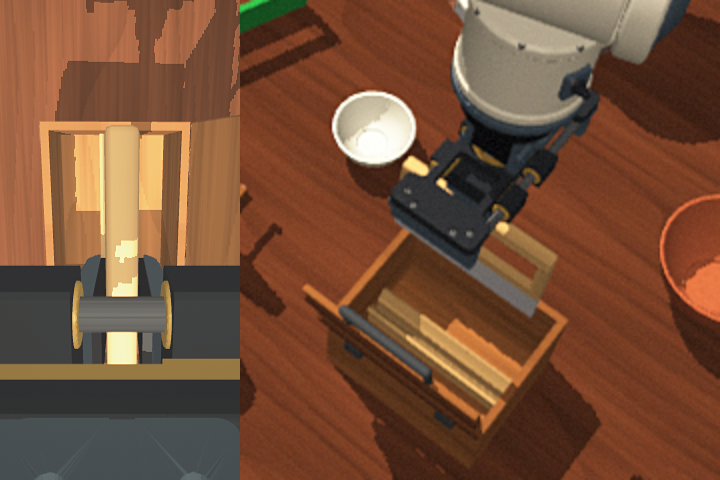

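The scraper is held straight over the slot, blade down. Lowering it to just above the rails.

Request:
{"op": "play_rows", "data": {"commands": [[0, [0.0005, 0, -0.03], [0, 0, 0]], [0, [0, 0, -0.03], [0, 0, 0]], [0, [0, 0, -0.03], [0, 0, 0]], [0, [0, 0, -0.03], [0, 0, 0]], [0, [0, 0, -0.03], [0, 0, 0]], [0, [0, 0, -0.025], [0, 0, 0]], [0, [0, 0, -0.015], [0, 0, 0]], [0, [0, 0, 0], [0, 0, 0]], [0, [0, 0, 0], [0, 0, 0]]]}}

```text
time: 19.27
eef_pos: [0.5155, 0.2081, 0.1421]
eef_rot: [[-0.014, 0.998, 0.053], [1.0, 0.014, 0.0], [-0.0, 0.053, -0.999]]
force: [0.3, -0.5, -3.0]
grip_width: 0.0138
finger_force: 30.0
```

Request:
{"op": "play_rows", "data": {"commands": [[0, [0, 0, -0.008], [0, 0, 0]], [0, [0, 0, -0.008], [0, 0, 0]], [0, [0, 0, -0.004], [0, 0, 0]], [0, [0, 0, 0], [0, 0, 0]]]}}

```text
time: 19.77
eef_pos: [0.5147, 0.208, 0.1208]
eef_rot: [[-0.014, 0.999, 0.051], [1.0, 0.014, -0.0], [-0.001, 0.051, -0.999]]
force: [-0.9, -0.1, -2.6]
grip_width: 0.0137
finger_force: 30.0
```

Request:
{"op": "play_rows", "data": {"commands": [[0, [0, 0, -0.004], [0, 0, 0]], [0, [0, 0, -0.004], [0, 0, 0]], [0, [0, 0, -0.003], [0, 0, 0]], [0, [0, 0, 0], [0, 0, 0]]]}}

```text
time: 20.27
eef_pos: [0.5148, 0.208, 0.1099]
eef_rot: [[-0.014, 0.999, 0.052], [1.0, 0.014, -0.0], [-0.001, 0.052, -0.999]]
force: [-1.0, 0.4, -3.4]
grip_width: 0.0136
finger_force: 30.0
```

Request:
{"op": "play_rows", "data": {"commands": [[0, [0, 0, -0.004], [0, 0, 0]], [0, [0, 0, -0.004], [0, 0, 0]], [0, [0, 0, -0.004], [0, 0, 0]], [0, [0, 0, -0.002], [0, 0, 0]], [0, [0, 0, 0], [0, 0, 0]]]}}

```text
time: 20.9
eef_pos: [0.5148, 0.208, 0.096]
eef_rot: [[-0.014, 0.999, 0.052], [1.0, 0.014, -0.0], [-0.001, 0.052, -0.999]]
force: [-1.9, -0.2, -2.2]
grip_width: 0.0136
finger_force: 30.0
```

Request:
{"op": "play_rows", "data": {"commands": [[0, [0, 0, -0.002], [0, 0, 0]], [0, [0, 0, -0.001], [0, 0, 0]], [0, [0, 0, 0], [0, 0, 0]]]}}

```text
time: 21.28
eef_pos: [0.5153, 0.2084, 0.0938]
eef_rot: [[-0.014, 0.998, 0.053], [1.0, 0.014, 0.001], [-0.0, 0.053, -0.999]]
force: [-1.3, 2.0, 7.0]
grip_width: 0.0138
finger_force: 30.0
```

Request:
{"op": "play_rows", "data": {"commands": [[0, [0, 0, -0.001], [0, 0, 0]], [0, [0, 0, 0], [0, 0, 0]]]}}

```text
time: 21.52
eef_pos: [0.5158, 0.2087, 0.0936]
eef_rot: [[-0.014, 0.998, 0.054], [1.0, 0.014, 0.001], [0.0, 0.055, -0.999]]
force: [-3.4, 3.5, 18.0]
grip_width: 0.0136
finger_force: 30.0
```

The contact is at the floor height (blade bottom ≈ 8 mm). Releasing.

Request:
{"op": "play_rows", "data": {"commands": [[0, [0, 0, 0.0008], [0, 0, 0]], [0.03, [0, 0, 0], [0, 0, 0]], [0.03, [0, 0, 0], [0, 0, 0]], [0.03, [0, 0, 0], [0, 0, 0]], [0.03, [0, 0, 0], [0, 0, 0]]]}}

```text
time: 22.15
eef_pos: [0.5149, 0.208, 0.0929]
eef_rot: [[-0.014, 0.999, 0.052], [1.0, 0.014, -0.0], [-0.001, 0.052, -0.999]]
force: [-0.2, 0.0, 0.1]
grip_width: 0.03
finger_force: 0.0
```

Request:
{"op": "play_rows", "data": {"commands": [[0.03, [-0.0005, 0, 0.01], [0, 0, 0]], [0.03, [-0.001, 0, 0.02], [0, 0, 0]], [0.03, [-0.001, 0, 0.03], [0, 0, 0]], [0.03, [-0.001, 0, 0.04], [0, 0, 0]], [0.03, [-0.02, 0, 0.05], [0, 0, 0]], [0.03, [-0.04, -0.04, 0.05], [0, 0, 0]], [0.03, [-0.04, -0.05, 0], [0, 0, 0]], [0.03, [-0.01, -0.05, 0], [0, 0, 0]], [0.03, [0, -0.05, 0], [0, 0, 0]], [0.03, [0, 0, 0], [0, 0, 0]]]}}

```text
time: 23.4
eef_pos: [0.4091, 0.0235, 0.2852]
eef_rot: [[-0.01, 0.999, 0.053], [1.0, 0.01, -0.001], [-0.001, 0.053, -0.999]]
force: [0.4, 0.3, -0.2]
grip_width: 0.0299
finger_force: 0.0
```

```bash
python3 look.py scene s7 wide_scraper slot narrow_scraper lid_handle pigment_jar;python3 look.py top t7 wide_scraper pigment_jar; python3 - <<'E'
import cv2,numpy as np
a=cv2.imread('pics/t7.png')[140:260,170:290];b=cv2.imread('pics/s7.png')[150:450,170:470]
cv2.imwrite('pics/c7.png',np.hstack([cv2.resize(a,(380,380)),cv2.resize(b,(380,380))]))
E
```

```text
23.4 [0.4091 0.0235 0.2852] [[-0.009631499812902145, 0.9985417565642405, 0.05311868417944212], [0.999952728892559, 0.009688652332111825, -0.0008185330242858495], [-0.0013319878672300941, 0.05310828949974487, -0.9985878706427055]] [ -5.2841   4.4428 100.7025   0.2459  71.8186  -5.9086]
wide_scraper 0.75 [ 0.3724 -0.4124  0.099 ] [234. 145.]
wide_scraper 0.64 [0.519  0.2075 0.1097] [403. 341.]
wide_scraper 0.64 [ 0.1833 -0.3596  0.095 ] [302. 112.]
wide_scraper 0.4 [ 0.5254 -0.3479  0.1818] [200. 177.]
slot 0.98 [0.5165 0.2134 0.0067] [401. 360.]
narrow_scraper 0.75 [ 0.5191 -0.3438  0.1892] [203. 174.]
lid_handle 0.76 [0.6362 0.2068 0.3016] [371. 348.]
pigment_jar 0.58 [ 0.6708 -0.006  -0.0016] [277. 351.]
23.7 [0.4092 0.0271 0.2845] [[-0.015725489533257638, 0.9985291989317987, 0.05188591195651729], [0.999876163302675, 0.015735741633340405, 0.00021093688864989195], [-0.0006058366625092574, 0.05188280366237751, -0.9986529966139738]] [ -4.799    4.5618 100.6904   0.2745  71.7852  -5.7801]
wide_scraper 0.64 [ 0.3704 -0.409   0.0965] [511. 273.]
wide_scraper 0.62 [0.5202 0.2101 0.1061] [230. 208.]
wide_scraper 0.6 [ 0.1816 -0.3587  0.1003] [491. 360.]
wide_scraper 0.58 [ 0.314  -0.2334  0.0967] [432. 299.]
pigment_jar 0.69 [ 0.6738 -0.0052 -0.0011] [328. 149.]
```

View pics/c7.png

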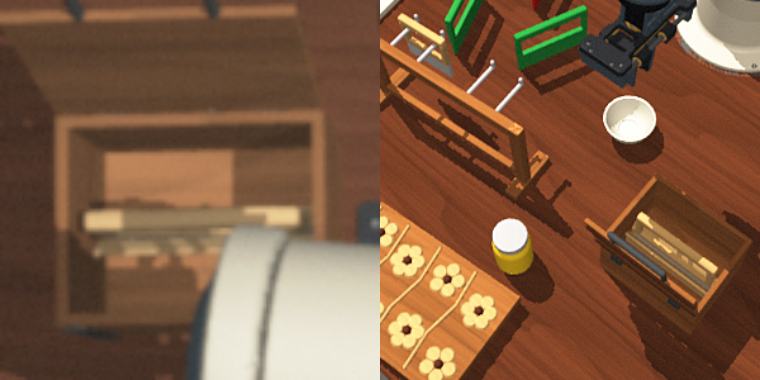

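The scraper stands in the slot: bar centre (0.52, 0.209, 0.106), matching 98 mm above the floor. The lid is open, the narrow scraper is still hanging and the jar is unmoved.

```bash
python3 -c "
from workcell import sign_off; print(sign_off())"
```

```text
the job is handed in; nothing more can be done
None
```

The job is handed in after about 24 s of robot time: the lid rests open on its stop, the wide scraper stands blade down on the chest floor in the slot, the narrow scraper still hangs, and the jar has not moved.

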